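# Roll a drill blank into its V-rest and secure it for measuring

### The job

Load the steel drill blank into the V-rest for measuring, using the fingertips only: roll it along the deck by its side until it drops into the V, then push it along the V by its painted end until its other end is right up against the end stop, and finally tip the hold-down arm over so that its pad rests on the blank. Do not pick the blank up, and leave the other things on the desk where they are.

Things in the scene. Friction and masses are not known exactly. Their poses are not given: they have to be found in the camera images.
- v_rest: Fixture, fixed on a thin mat: black base 200 x 222 x 8 mm with a loading deck, two V-blocks in line, an end stop and a hold-down arm. Origin: underside of the base, midway between the V-blocks, below the bottom line of the V. x is the rolling direction (deck towards V), y runs along the V away from the end stop, z up. 'Fixture' coordinates below are in this frame, in mm.
- deck (a point): Middle of the flat blue deck's top, at fixture x -72, y 10, z 40. The deck spans fixture x -125 to -20 and y -85 to 105, with a dark guide 5 mm wide and 5 mm higher along each side (none front or back). Axes as the fixture's.
- v_seat (a point): Middle of the V, where the centre of the seated blank belongs: fixture x 0, y 0, z 42. V-blocks: steel, 38 mm across (x -19 to 19), each 46 mm long (y -61 to -15 and 15 to 61), lips at z 40, level with the deck. V 25 mm wide at the lips, 11 mm deep, sides at 42 degrees. The blank drops 8 mm into it once its axis passes x -13. Axes as the fixture's.
- stop_face (a point): Middle of the face of the end stop's steel button (12 mm diameter), at fixture x 0, y -70, z 42; the blank's plain end is to touch it. It sits on an aluminium bracket at fixture x -17 to 17, y -102 to -78, up to z 56.
- blank: Drill blank: smooth round steel rod, 20 mm diameter, 140 mm long, about 0.35 kg, orange band round its +y end. Origin at its centre, y along its axis; x and z turn as it rolls. Starts on the deck at fixture x -82 to -60, y 13 to 25, axis within 7 degrees of the V's. A push at its side near mid height rolls it; it runs on only a little. Home against the stop its centre is at fixture y 0.
- hold_down (a joint): Hinge of the hold-down arm, rad. Pivot along fixture y at x 38, z 60, in a clevis (x 28 to 48, y -18 to 18, up to z 70). 0 = open, leaning back against its rest (start 0 to 0.12); grows as the arm comes over towards the deck. Beyond 0.45 it is past upright and falls shut by its own weight (70 g), to about 2.0 with its pad on top of a seated blank, 2.2 without one. Hardly any friction.
- red_ball (a point): Centre of the red ball, 16 mm diameter, at the free end of the steel hold-down arm (14 mm wide, fixture y -7 to 7; 7 mm thick; ball 58 mm, pad 38 mm from the pivot). Fully open the ball is at fixture x 66, z 111; nothing of the fixture is behind it (larger x).
- tube_orange: Bystander: square plastic drill tube with an orange cap, 15 x 89 x 14 mm, lying on the mat beside the fixture on its +y side. Origin at the centre of its underside, y along it.
- gauge_block: Bystander: small steel gauge block, 16 x 34 x 15 mm, on the mat on the fixture's +y side. Origin at the centre of its underside.
- tube_green: Bystander: square plastic drill tube with a green cap, 15 x 89 x 14 mm, lying on the desk to the right of the mat. Origin at the centre of its underside, y along it.
- oil_bottle: Bystander: small oil bottle with a red cap and white nozzle, 34 mm diameter, 96 mm high, standing on the desk to the right of the mat. Origin at the centre of its underside.
Mind the look-alikes: they are no part of the job. Of the things that look like the blank, the largest one is meant.

How it is judged (in metres and radians):
On the way, in this order (a step that is already met when the one before it is completed fails the run):
1. the blank rolls on the deck, turning at least 57 degrees about its own axis, unlifted and still short of the V (angle between blank's own z axis and vertical above 1 rad and x of blank in the frame of v_rest below -0.02 m and z of blank in the frame of v_rest between 0.047 and 0.053 m), for 0.04 s.
2. the blank lies in the V, off the stop (x of blank in the frame of v_rest between -0.003 and 0.003 m and z of blank in the frame of v_rest between 0.039 and 0.0445 m and angle between the y axis of blank and the y axis of v_rest, either way round below 0.04 rad and y of blank in the frame of v_rest above 0.004 m), for 0.2 s.
3. the blank is pushed along the V up against the end stop, the hold-down arm still open (x of blank in the frame of v_rest between -0.003 and 0.003 m and z of blank in the frame of v_rest between 0.039 and 0.0445 m and angle between the y axis of blank and the y axis of v_rest, either way round below 0.04 rad and y of blank in the frame of v_rest between -0.002 and 0.002 m and value of joint hold_down below 0.5 rad), for 0.1 s.
4. the hold-down arm is over, its pad on the blank (value of joint hold_down between 1.95 and 2.07 rad and contact force between hold_down and blank above 0.05 N), for 0.2 s.
At the end, for the whole second after the job is handed in: The blank lies at rest in both V-blocks (axis within 3 mm of the middle of the V, seated height, parallel to it within 2.3 degrees), its plain end within 2 mm of the end stop's face, and the hold-down arm is over with its pad resting on the blank (all of step 4 and x of blank in the frame of v_rest between -0.003 and 0.003 m and z of blank in the frame of v_rest between 0.039 and 0.0445 m and angle between the y axis of blank and the y axis of v_rest, either way round below 0.04 rad and y of blank in the frame of v_rest between -0.002 and 0.002 m and linear speed of blank below 0.01 m/s and velocity of joint hold_down between -0.05 and 0.05 rad/s); the robot touches nothing.
It fails at once if the blank is lifted more than 4 mm off the deck (z of blank in the frame of v_rest above 0.054 m).
It fails at once if the blank falls off the fixture (z of blank in the frame of v_rest below 0.034 m).
It fails at once if a bystander (drill tube, gauge block or oil bottle) is shifted more than 15 mm (distance of any of tube_orange, gauge_block, tube_green, oil_bottle from where it was at the start of the episode above 0.015 m).
It also fails if it takes over 58 s, if anything falls off the work surface, if the arm or the gripper's body presses on something with over 40 N, if the wrist force passes 120 N, or if a joint passes its speed limit or range.

### The arm

A 6-joint arm with a two-finger parallel gripper is mounted at the origin on the work surface; the furniture and walls round the work are solid. World frame = base frame: x ahead of the robot, y to its left, z up, the work surface at z = 0. Lengths are in mm, angles in rad, forces in N, time in s.
With the tool pointing down it reaches from about 400 to 925 mm from the base axis. Payload 12.5 kg.
Tool frame: the origin (TCP) lies midway between the tips of the shut fingers; the grasp point (between the pads) lies 19 mm behind it; z points along the fingers, y is the line along which they close (so a half turn about z gives the same grasp; the last joint's range is limited). The gripper opens to 95 mm and grips with 3 to 60 N. Pads are 20 mm wide; open, the fingers measure 119 mm over their backs; the gripper's body (75 mm by 180 mm) begins 59 mm behind the grasp point.
Start: joints at [1.116, 0.491, 1.559, -0, 1.092, -0.106], TCP at [213.591, 587.389, 214.661] pointing down, gripper open.
Joint ranges: [-3.1, 3.1], [-0.84, 2.19], [0.05, 2.79], [-1.13, 4.28], [0.06, 2.93], [-2.69, 2.69]. Speed limits (rad/s): [2.22, 2.22, 2.79, 3.14, 3.14, 3.14].

### API

Orientations are given as [roll, pitch, yaw] about the fixed x, y, z axes, in that order (R = Rz(yaw) Ry(pitch) Rx(roll)).
In Python, from cell import state, read_camera, camera_info, env gives the robot as it stands.
- The arm moves only by the tool move_arm, never from a script. Its argument "commands" is a list of rows, each a list of 3 entries, a list of its own where there are three numbers: the shift along the world's x, y, z in cm, then the turn, a rotation vector about the world's x, y, z in degrees, then the opening, from 0 (shut) to 1 (fully open). A call has 1 to 10 rows; each row shifts and turns the commanded pose from where the row before left it; what a row does not reach is not made up. A row lasts 1/10 s, in which the tool goes at most 50 mm and 8.59 degrees, less where a joint would pass 70% of its speed; a pose out of reach is approached as far as the arm can. A call with a gripper value outside its range is refused whole. The fingers move at their own pace and stop on an object; the grip force is fixed at half the most. Time passes only in rows, so rows that do not move let the fingers close. It gives the time, the measured TCP pose, the force, the opening and the grip force at its end, in the units of the state.
- state(): the state, without advancing time (a new reading comes with each control period).
- read_camera(name): name is "scene" or "top" or "wrist"; returns the picture (480x640x3 uint8, blue, green, red); there is no depth.
- camera_info(name): a dict with "K" (3x3 intrinsics, pixels), "cam_to_world" (4x4, takes a point from camera to world coordinates). Camera axes: x right, y down, z forward; pixel columns grow to the right and rows downward; lengths in mm; the calibration is good to about 2 mm. A picture is of the moment at which its call begins: read the wrist's pose just before it. camera_info takes no time and is no camera call; for the wrist camera it gives the pose at the moment of the call.
- env.job_done(): hands the job in; it is judged then, once.
The state is a dict: "t": time; "joints": joint angles; "qvel": joint speeds; "tau": joint torques, N m; "eef_pos": TCP position; "tcp_rot": TCP orientation; "ft_force": force on the tool from outside, world axes, zero at the start; "moment": the same for the moment, N m; "opening": opening from 0.0 (shut) to 1.0 (fully open); "grip_force": force on a finger pad.
Only numpy, scipy, OpenCV 4.12 (cv2) and the standard library are available. Lean on these libraries where they do the work, as an engineer would, in place of code of your own. Each camera call takes 0.05 s, during which the arm holds its last target. There are 200 camera calls.

## Working session

There is one attempt and no reset: what is moved stays moved. The work goes in short steps, Python scripts to look and compute and a tool call to move; the robot and the scene stay as the last step left them, time stands still between calls to the robot, and variables do not carry over. Pictures are saved under pics/ and viewed, at most 13 in all, crops included, and the job is handed in when it is done.

Besides the shell and the picture viewer there is one more tool, called after "Emit:" as a command line: name --argument value ..., lists and objects as JSON in quotes. move_arm: Moves the arm, as the interface text tells. Its arguments: {"type":"object","properties":{"commands":{"type":"array"}},"required":["commands"]}

```bash
mkdir -p pics; python3 - <<'E'
from cell import *
import cv2,numpy as np
for n in("scene","top"):
    im=read_camera(n);cv2.imwrite(f"pics/{n}0.png",im)
    i=camera_info(n);print(n,np.round(i["K"],1).tolist(),np.round(i["cam_to_world"],3).tolist())
s=state();print(s["t"],s["eef_pos"],s["tcp_rot"],s["opening"])
E
```

```text
scene [[598.7, 0.0, 318.1], [0.0, 598.7, 247.9], [0.0, 0.0, 1.0]] [[0.793, -0.356, 0.494, -60.219], [-0.609, -0.493, 0.622, -923.097], [0.022, -0.794, -0.607, 898.293], [0.0, 0.0, 0.0, 1.0]]
top [[519.8, 0.0, 313.5], [0.0, 519.8, 238.4], [0.0, 0.0, 1.0]] [[0.02, -0.995, 0.094, 512.598], [-1.0, -0.021, -0.006, -106.675], [0.008, -0.094, -0.996, 1159.199], [0.0, 0.0, 0.0, 1.0]]
0.1 [213.48571541 587.19069251 214.12386503] [-3.14061411e+00 -9.76679060e-05  2.79282520e+00] 0.9969748011882614
```

View pics/top0.png

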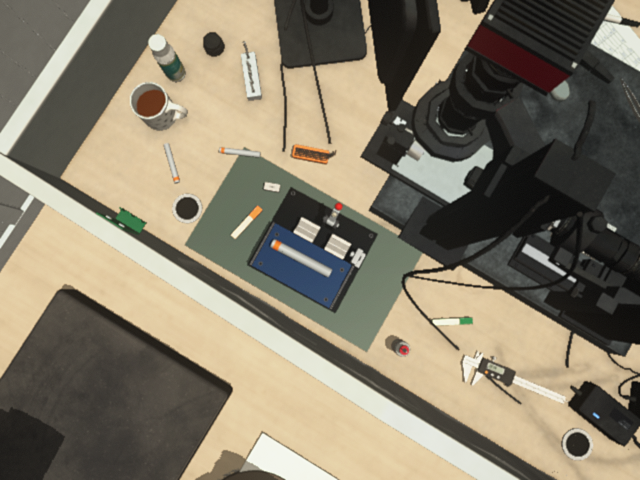

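View pics/scene0.png

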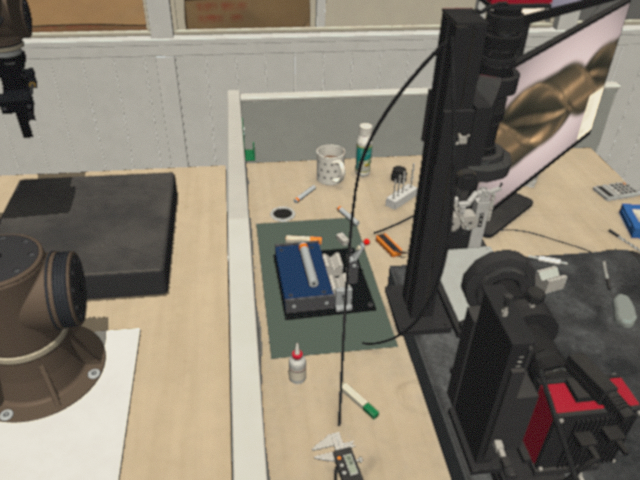

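The top view shows the blue deck around (300,265), with the blank on it and its orange end at (275,244). The V-blocks are near (323,238), the red ball is at (338,207) and the stop is at (358,258). The scene view shows the microscope to the right of the fixture. The oil bottle (401,348 in the top view), both drill tubes and the gauge block are all clear of the fixture.

```bash
cat > h.py <<'E'
import cv2,numpy as np
from cell import *
def ray(n,uv,info=None):
    i=info or camera_info(n);T=np.array(i["cam_to_world"]);d=T[:3,:3]@np.linalg.inv(i["K"])@[uv[0],uv[1],1];return T[:3,3],d/np.linalg.norm(d)
def onz(n,uv,z,info=None):
    o,d=ray(n,uv,info);return (o+d*(z-o[2])/d[2])
def tri(rs):
    A=sum(np.eye(3)-np.outer(d,d) for o,d in rs);b=sum((np.eye(3)-np.outer(d,d))@o for o,d in rs);p=np.linalg.solve(A,b)
    return p,[np.linalg.norm((np.eye(3)-np.outer(d,d))@(p-o)) for o,d in rs]
def proj(n,p,info=None):
    i=info or camera_info(n);T=np.linalg.inv(np.array(i["cam_to_world"]));c=T[:3,:3]@p+T[:3,3];q=np.array(i["K"])@c;return q[:2]/q[2]
def mask(im,lo,hi,roi):
    m=cv2.inRange(cv2.cvtColor(im,cv2.COLOR_BGR2HSV),lo,hi);o=np.zeros_like(m);x0,y0,x1,y1=roi;o[y0:y1,x0:x1]=m[y0:y1,x0:x1];return o
def big(m): return max(cv2.findContours(m,cv2.RETR_EXTERNAL,cv2.CHAIN_APPROX_NONE)[0],key=cv2.contourArea)
E
python3 - <<'E'
from h import *
t=cv2.imread("pics/top0.png");s=cv2.imread("pics/scene0.png")
roi={"top":(230,180,390,320),"scene":(250,220,400,330)}
for n,im in(("top",t),("scene",s)):
    b=big(mask(im,(100,120,40),(125,255,255),roi[n]));h=cv2.convexHull(b)
    q=cv2.approxPolyDP(h,4,True)[:,0];print(n,"blue",cv2.contourArea(h),q.tolist(),cv2.minAreaRect(h))
    if n=="top":
        for v in cv2.boxPoints(cv2.minAreaRect(h)): print(v,onz(n,v,42).round(1))
    m=mask(im,(0,150,90),(6,255,255),roi[n])|mask(im,(172,150,90),(180,255,255),roi[n])
    for c in cv2.findContours(m,0,2)[0]: print(n,"red",cv2.contourArea(c),cv2.minEnclosingCircle(c))
    m=mask(im,(7,130,120),(20,255,255),roi[n])
    for c in cv2.findContours(m,0,2)[0]: 
        if cv2.contourArea(c)>10: print(n,"or",cv2.contourArea(c),cv2.minAreaRect(c))
a=cv2.resize(t[175:325,235:395],None,fx=4.9,fy=4,interpolation=cv2.INTER_CUBIC)[:, :]
cv2.imwrite("pics/tc.png",cv2.resize(t[175:325,235:395],None,fx=4,fy=4,interpolation=cv2.INTER_CUBIC))
E
```

```text
top blue 4202.0 [[275, 224], [350, 265], [328, 307], [253, 265]] ((301.6688537597656, 264.7103576660156), (87.14222717285156, 48.864959716796875), 28.767648696899414)
[251.71701 265.15836] [557.2  17.8  42. ]
[275.23367 222.32439] [650.9 -30.2  42. ]
[351.6207  264.26236] [ 563.5 -196.7   42. ]
[328.10403 307.0963 ] [ 471.2 -147.7   42. ]
top red 31.0 ((338.29998779296875, 206.0), 3.448293924331665)
top or 36.5 ((276.6000061035156, 244.80001831054688), (5.366562843322754, 8.9442720413208), 26.56505012512207)
top or 77.5 ((255.49411010742188, 211.9235382080078), (7.158705234527588, 13.12429428100586), 40.60129928588867)
scene blue 2372.5 [[317, 244], [331, 292], [284, 298], [276, 248]] ((302.95123291015625, 270.06097412109375), (51.571529388427734, 51.12980270385742), 83.6598129272461)
scene red 17.5 ((366.3125, 241.375), 2.713636636734009)
scene or 10.5 ((302.3000183105469, 244.89999389648438), (2.5298221111297607, 7.589465618133545), 71.56504821777344)
scene or 41.5 ((315.5549011230469, 239.506103515625), (11.374448776245117, 6.184165954589844), 6.340191841125488)
scene or 138.0 ((386.441162109375, 246.7352752685547), (29.827938079833984, 6.833309173583984), 40.601295471191406)
scene or 33.5 ((391.7500305175781, 241.25), (21.21320343017578, 2.1213202476501465), 45.0)
```

View pics/tc.png

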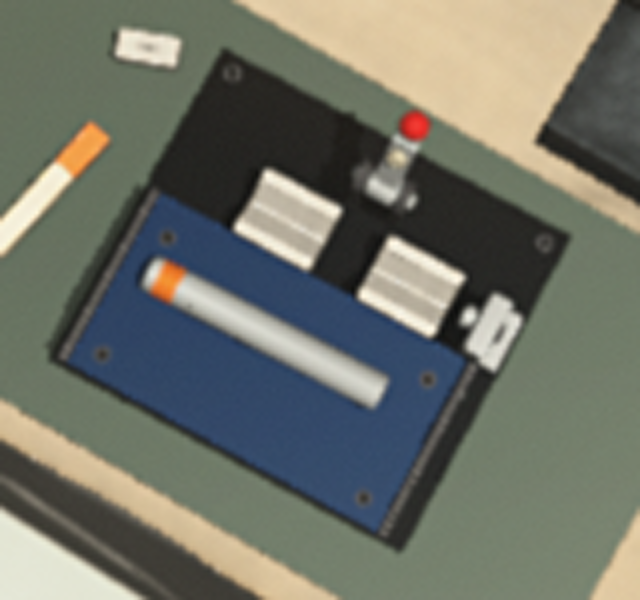

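The crop gives a clean view of the fixture. The V grooves run through the blocks at about crop (288,218) and (413,287), and the stop button is at (468,315). The blank runs from (150,275) to (380,390). I'll move over it for a closer wrist view.

```bash
python3 - <<'E'
from h import *
c=onz("top",(301.67,264.71),42);p=onz("top",(251.7,265.2),42);q=onz("top",(328.1,307.1),42);p2=onz("top",(275.2,222.3),42);q2=onz("top",(351.6,264.3),42)
v=(p-q+p2-q2)[:2];ya=np.arctan2(v[1],v[0]);print("deck",c,"y-axis deg",np.degrees(ya))
y=np.array([np.cos(ya),np.sin(ya)]);x=np.array([y[1],-y[0]])
O=c[:2]+72.5*x-10*y;print("origin",O,"x",x,"y",y)
r,e=tri([ray("top",(338.3,206)),ray("scene",(366.3,241.4))]);d=r[:2]-O;print("ball",r,e,"fix",d@x,d@y)
for n,u in(("button",(235+468/4,175+315/4)),("orange",(276.6,244.8)),("rod a",(235+150/4,175+275/4)),("rod b",(235+380/4,175+390/4))):
    w=onz("top",u,46 if n=="button" else 54);d=w[:2]-O;print(n,w,d@x,d@y)
s=state();print(s["eef_pos"],s["tcp_rot"])
i=camera_info("wrist");T=np.array(i["cam_to_world"]);print(T.round(3),i["K"])
E
```

```text
deck [560.36742498 -89.38671427  42.        ] y-axis deg 62.41315635399597
origin [ 619.99397022 -131.82402218] x [ 0.88630994 -0.46309253] y [0.46309253 0.88630994]
ball [ 678.485807   -162.59583548  113.37632784] [np.float64(0.43239354931046925), np.float64(0.4323935493106108)] fix 66.09209319048288 -0.18623120771119947
button [ 585.8859947  -196.92094615   46.        ] -0.08433838643434366 -73.49119941984159
orange [601.19604187 -35.21429369  54.        ] -61.40003443979744 76.9209823114196
rod a [603.26222932 -26.41983255  54.        ] -63.6414012393645 85.67243660349088
rod b [ 544.53903529 -150.05961516   54.        ] -58.43169183671435 -51.10500411886963
[213.48571541 587.19069251 214.12386503] [-3.14061411e+00 -9.76679060e-05  2.79282520e+00]
[[ 3.41000e-01  9.02000e-01  2.65000e-01  1.38884e+02]
 [ 9.40000e-01 -3.27000e-01 -9.70000e-02  6.14064e+02]
 [-0.00000e+00  2.83000e-01 -9.59000e-01  3.84016e+02]
 [ 0.00000e+00  0.00000e+00  0.00000e+00  1.00000e+00]] [[370.18056578   0.         317.58739136]
 [  0.         370.18056578 232.45949445]
 [  0.           0.           1.        ]]
```

```bash
python3 - <<'E'
from h import *
t=cv2.imread("pics/top0.png");s=cv2.imread("pics/scene0.png")
O=np.array([620,-131.8]);x=np.array([.8863,-.4631]);y=np.array([.4631,.8863])
# gray profile in the top view along fixture -x from deck front, at y=10
for yy in(60,-40):
  print([ (k,int(t[int(v),int(u)].mean())) for k in range(-130,-330,-8) for u,v in [proj("top",np.r_[O+x*k+y*yy,0])]])
for r in(300,340,400): print(r,s[r,215:290:3].mean(1).astype(int).tolist())
E
```

```text
[(-130, 86), (-138, 110), (-146, 110), (-154, 110), (-162, 121), (-170, 186), (-178, 175), (-186, 72), (-194, 60), (-202, 99), (-210, 59), (-218, 188), (-226, 222), (-234, 223), (-242, 223), (-250, 223), (-258, 223), (-266, 200), (-274, 202), (-282, 204), (-290, 204), (-298, 205), (-306, 205), (-314, 200), (-322, 200)]
[(-130, 90), (-138, 115), (-146, 116), (-154, 115), (-162, 115), (-170, 194), (-178, 186), (-186, 155), (-194, 61), (-202, 59), (-210, 62), (-218, 59), (-226, 224), (-234, 225), (-242, 225), (-250, 226), (-258, 224), (-266, 225), (-274, 201), (-282, 204), (-290, 207), (-298, 206), (-306, 202), (-314, 199), (-322, 203)]
300 [179, 175, 181, 182, 156, 188, 211, 211, 209, 209, 208, 207, 211, 150, 158, 166, 163, 94, 92, 92, 93, 94, 63, 43, 75]
340 [178, 177, 179, 173, 170, 149, 211, 209, 208, 208, 210, 208, 207, 208, 139, 112, 166, 169, 123, 95, 95, 93, 93, 93, 95]
400 [181, 181, 183, 180, 177, 125, 202, 209, 207, 209, 210, 208, 209, 210, 210, 185, 152, 171, 173, 168, 171, 168, 172, 169, 170]
```

```bash
python3 - <<'E'
from h import *
O=np.array([620,-131.8]);x=np.array([.8863,-.4631]);y=np.array([.4631,.8863])
o,_=ray("top",(0,0));a=np.r_[O+x*-215+y*60,0];b=np.r_[O+x*-223+y*-40,0]
n=np.cross(a-o,b-o)
for uv in((254,300),(257,340),(260,400)):
    oo,d=ray("scene",uv);p=oo+d*(n@(o-oo))/(n@d);e=p[:2]-O;print(p.round(),e@x,e@y)
E
```

```text
[ 147. -570.  527.] -216.09677127457851 -607.7968148213797
[ 108. -639.  556.] -219.4769040262882 -686.445290688242
[  70. -701.  574.] -223.47524410560806 -758.9850232388155
```

```bash
python3 - <<'E'
from h import *
O=np.array([620,-131.8]);x=np.array([.8863,-.4631]);y=np.array([.4631,.8863])
for a in((0,153),(5,158)):
  for b in((235,93),(242,97)):
    p,e=tri([ray("top",a),ray("scene",b)]);d=p[:2]-O;print(a,b,p.round(),np.round(e),d@x,d@y)
t=cv2.imread("pics/top0.png");s=cv2.imread("pics/scene0.png")
A=cv2.resize(t[100:350,0:300],None,fx=1.6,fy=1.6);B=cv2.resize(s[70:320,190:440],None,fx=1.28,fy=1.6)
cv2.imwrite("pics/w.png",np.hstack([A,B]))
E
```

```text
(0, 153) (235, 93) [742. 469. 220.] [6. 6.] -170.3391179206904 588.689494662301
(0, 153) (242, 97) [753. 471. 206.] [4. 4.] -161.18614097266968 596.3990152582692
(5, 158) (235, 93) [732. 454. 228.] [5. 5.] -172.19633399035249 570.5574187809594
(5, 158) (242, 97) [743. 456. 214.] [5. 5.] -163.17341928808722 577.7885112267724
```

View pics/w.png

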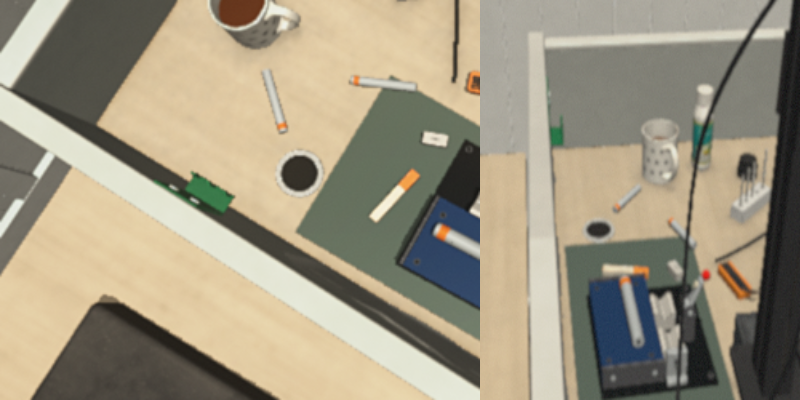

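The wall inner edge sits at roughly fixture x -165 to -200, and its height is uncertain (220 mm or more). I'll cross it high and use the wrist view to refine both the fixture and the wall.

Emit:
move_arm --commands '[[[0,0,4],[0,0,0],1],[[0,0,4],[0,0,0],1],[[0,0,4],[0,0,0],1],[[0,0,4],[0,0,0],1],[[0,0,4],[0,0,0],1],[[2,-3,4],[0,0,-1.6],1],[[3,-4,0],[0,0,-2],1],[[3,-4,0],[0,0,-2],1],[[3,-4,0],[0,0,-2],1],[[3,-4,0],[0,0,0],1]]'

```text
t: 1.1
eef_pos: [352.8, 397.8, 451.6]
tcp_rot: [-3.141, -0.0, 2.659]
ft_force: [0.6, 1.2, -0.2]
opening: 1.002
grip_force: 0.0
```

Emit:
move_arm --commands '[[[3,-4,0],[0,0,0],1],[[3,-4,0],[0,0,0],1],[[2,-4,0],[0,0,0],1],[[2,-4,0],[0,0,0],1],[[1,-4,0],[0,0,0],1],[[1,-4,0],[0,0,0],1],[[1,-4,0],[0,0,0],1],[[1,-4,0],[0,0,0],1],[[1,-4,0],[0,0,0],1],[[1,-4,0],[0,0,0],1]]'

```text
t: 2.1
eef_pos: [512.2, -2.2, 451.7]
tcp_rot: [-3.142, -0.0, 2.66]
ft_force: [1.3, -0.2, 0.2]
opening: 0.998
grip_force: 0.0
```

Emit:
move_arm --commands '[[[1,-4,0],[0,0,0],1],[[0,-4,0],[0,0,0],1],[[0,0,0],[0,0,0],1],[[0,0,0],[0,0,0],1]]'

```text
t: 2.5
eef_pos: [522.1, -81.0, 451.4]
tcp_rot: [3.141, -0.001, 2.658]
ft_force: [-0.4, 1.2, 0.3]
opening: 1.004
grip_force: 0.0
```

```bash
python3 - <<'E'
from h import *
import json
i=camera_info("wrist");im=read_camera("wrist");cv2.imwrite("pics/wr1.png",im)
json.dump({k:np.array(i[k]).tolist() for k in("K","cam_to_world")},open("wr1.json","w"));print(np.array(i["cam_to_world"]).round(2).tolist(),state()["joints"])
E
```

```text
[[0.46, 0.85, 0.25, 451.86], [0.89, -0.45, -0.13, -44.55], [0.0, 0.28, -0.96, 621.35], [0.0, 0.0, 0.0, 1.0]] [-2.77708357e-01  1.95166982e-01  1.38967855e+00  3.31120323e-04
  1.55719476e+00 -1.36659918e+00]
```

View pics/wr1.png

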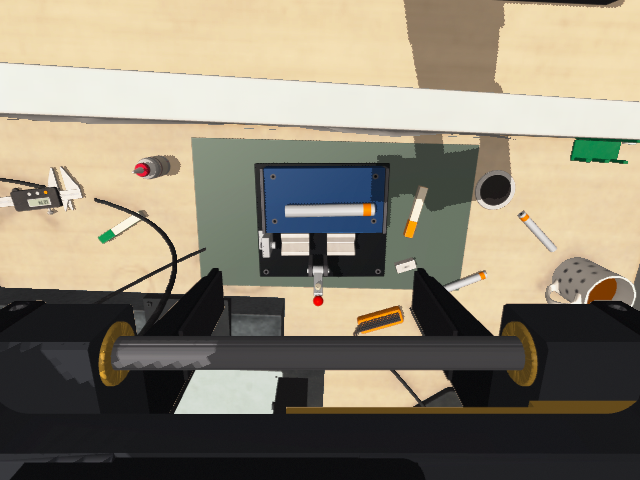

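The wrist view shows the fixture square to the image: the rod from (285,211) to (375,210), V-blocks at (296,244) and (341,244), the ball at (318,300) and the stop button near (275,244). The wall's inner top edge runs from row 115 on the left to row 138 on the right.

```bash
python3 - <<'E'
from h import *
import json
I=json.load(open("wr1.json"));im=cv2.imread("pics/wr1.png")
O=np.array([620,-131.8]);x=np.array([.8863,-.4631]);y=np.array([.4631,.8863])
F=lambda p:np.round([(p[:2]-O)@x,(p[:2]-O)@y],1)
b=cv2.convexHull(big(mask(im,(100,120,40),(125,255,255),(240,150,400,245))));r=cv2.minAreaRect(b);print("blue",r,F(onz(0,r[0],42,I)))
bp=[onz(0,v,42,I) for v in cv2.boxPoints(r)];print([F(v).tolist() for v in bp])
m=mask(im,(0,150,90),(6,255,255),(290,280,350,320))|mask(im,(172,150,90),(180,255,255),(290,280,350,320));c,_=cv2.minEnclosingCircle(big(m));
p,e=tri([ray(0,c,I),ray("top",(338.3,206)),ray("scene",(366.3,241.4))]);print("ball",c,p,e,F(p),"w only",F(onz(0,c,113,I)))
# rod: bright low-saturation or orange in deck
roi=(265,180,385,228);m=mask(im,(0,0,130),(180,70,255),roi)|mask(im,(5,120,120),(25,255,255),roi)
r=cv2.minAreaRect(big(m));print("rod",r,[F(onz(0,v,54,I)).tolist() for v in cv2.boxPoints(r)],F(onz(0,r[0],54,I)))
for yy in (265,297,313,340,): print(yy,im[228:275,yy].mean(1).astype(int).tolist())
print("row244",im[244,255:300].mean(1).astype(int).tolist())
# wall
col=im[:,320].mean(1);print("wallcol",col[60:150:3].astype(int).tolist())
for u,v in((150,121),(450,132)):
    o,d=ray(0,(u,v),I)
    a=np.r_[O+x*-215+y*60,0];bb=np.r_[O+x*-223+y*-40,0];oo,_=ray("top",(0,0));n=np.cross(a-oo,bb-oo)
    p=o+d*(n@(oo-o))/(n@d);print("wall",p.round(),F(p))
E
```

```text
blue ((323.4999694824219, 198.99996948242188), (120.99998474121094, 65.99998474121094), -0.0) [-74.8   9.2]
[[-20.3, -89.2], [-126.9, -84.7], [-126.6, 102.8], [-20.0, 108.0]]
ball (317.78570556640625, 300.5) [ 678.62764235 -162.67568587  113.5909355 ] [np.float64(0.42778524191140516), np.float64(0.6259200388319377), np.float64(0.28986088085787776)] [66.3 -0.2] w only [67.  -0.1]
rod ((329.48797607421875, 210.3019256591797), (11.550009727478027, 89.15917205810547), 89.01223754882812) [[-67.3, -51.4], [-69.5, 87.9], [-50.9, 88.9], [-48.7, -51.6]] [-59.1  18.5]
265 [40, 43, 45, 46, 52, 72, 80, 80, 79, 88, 206, 217, 216, 216, 216, 215, 215, 215, 214, 213, 213, 212, 212, 212, 212, 211, 210, 210, 208, 137, 31, 32, 31, 31, 31, 30, 30, 30, 29, 29, 33, 72, 93, 29, 32, 81, 46]
297 [77, 78, 78, 77, 80, 118, 236, 231, 231, 216, 180, 178, 178, 182, 236, 205, 205, 205, 205, 205, 204, 202, 201, 197, 237, 233, 229, 124, 30, 28, 29, 28, 28, 28, 29, 28, 28, 28, 28, 28, 28, 27, 28, 28, 28, 27, 29]
313 [76, 76, 75, 75, 75, 13, 14, 16, 25, 28, 27, 15, 28, 17, 15, 15, 15, 15, 15, 14, 15, 26, 27, 28, 28, 28, 15, 17, 17, 17, 16, 14, 15, 15, 15, 16, 17, 35, 111, 161, 183, 206, 216, 221, 226, 192, 165]
340 [75, 75, 74, 75, 103, 118, 233, 232, 232, 200, 180, 179, 180, 182, 237, 198, 207, 205, 205, 203, 204, 203, 205, 197, 231, 232, 228, 101, 27, 27, 27, 26, 26, 27, 26, 27, 26, 27, 27, 25, 25, 14, 25, 19, 15, 13, 15]
row244 [114, 115, 114, 64, 213, 139, 93, 215, 218, 216, 215, 213, 212, 202, 92, 125, 144, 213, 217, 208, 85, 22, 17, 15, 15, 14, 71, 200, 208, 207, 205, 203, 202, 201, 203, 206, 207, 207, 206, 205, 206, 205, 205, 205, 206]
wallcol [215, 214, 213, 211, 210, 210, 211, 212, 235, 236, 236, 235, 235, 235, 235, 235, 234, 234, 234, 235, 234, 233, 117, 126, 192, 198, 202, 123, 124, 123]
wall [ 401. -139.  373.] [-191.3 -107.8]
wall [512.  56. 283.] [-182.3  116.6]
```

The wall is about 280–370 mm high at fixture x -185 to -190, so the camera side of the tool must not face it. I'll turn the tool half round while it's high up, then descend behind the rod, which is at x -60, y 18.

Emit:
move_arm --commands '[[[0.65,0.2,0],[0,0,-8.5],0.7],[[1,0.25,0],[0,0,-8.5],0.7],[[1,0.25,0],[0,0,-8.5],0.7],[[0,0,0],[0,0,-8.5],0.7],[[0,0,0],[0,0,-8.5],0.7],[[0,0,0],[0,0,-8.5],0.7],[[0,0,0],[0,0,-8.5],0.7],[[0,0,0],[0,0,-8.5],0.7],[[0,0,0],[0,0,-8.5],0.7],[[0,0,0],[0,0,-8.5],0.7]]'

```text
t: 3.55
eef_pos: [548.6, -71.8, 452.0]
tcp_rot: [3.141, -0.0, 1.173]
ft_force: [-0.5, -0.1, -0.3]
opening: 0.702
grip_force: 0.0
```

Emit:
move_arm --commands '[[[0,0,0],[0,0,-8.5],0.7],[[0,0,0],[0,0,-8.5],0.7],[[0,0,0],[0,0,-8.5],0.7],[[0,0,0],[0,0,-8.5],0.7],[[0,0,0],[0,0,-8.5],0.7],[[0,0,0],[0,0,-8.5],0.7],[[0,0,0],[0,0,-8.5],0.7],[[0,0,0],[0,0,-8.5],0.7],[[0,0,0],[0,0,-8.5],0.7],[[0,0,0],[0,0,-8.5],0.7]]'

```text
t: 4.55
eef_pos: [548.6, -71.8, 452.0]
tcp_rot: [-3.141, -0.0, -0.311]
ft_force: [-0.1, -0.1, 0.5]
opening: 0.7
grip_force: 0.0
```

Emit:
move_arm --commands '[[[0,0,0],[0,0,-1.5],0.7],[[0,0,-4],[0,0,0],0.7],[[0,0,-4],[0,0,0],0.7],[[0,0,-4],[0,0,0],0.7],[[0,0,-4],[0,0,0],0.7],[[0,0,-4],[0,0,0],0.7],[[0,0,-4],[0,0,0],0.7],[[0,0,-3],[0,0,0],0.7],[[0,0,0],[0,0,0],0.7],[[0,0,0],[0,0,0],0.7]]'

```text
t: 5.55
eef_pos: [549.1, -73.0, 182.6]
tcp_rot: [3.142, -0.0, -0.33]
ft_force: [-0.0, -0.6, 0.6]
opening: 0.698
grip_force: 0.0
```

Emit:
move_arm --commands '[[[0,-0.1,0],[0,0,-8.5],0.7],[[0,0,-3],[0,0,-0.2],0.7],[[0,0,-3],[0,0,0],0.7],[[0,0,-3],[0,0,0],0.7],[[0,0,-2],[0,0,0],0.7],[[0,0,-1.5],[0,0,0],0.7],[[0,0,-1],[0,0,0],0.7],[[0,0,0],[0,0,0],0.7],[[0,0,0],[0,0,0],0.7]]'

```text
t: 6.45
eef_pos: [549.4, -74.6, 48.0]
tcp_rot: [-3.141, -0.002, -0.484]
ft_force: [-0.2, 0.1, -0.1]
opening: 0.701
grip_force: 0.0
```

```bash
python3 - <<'E'
from h import *
a=read_camera("top");s=read_camera("scene")
A=cv2.resize(a[170:330,220:400],None,fx=2.2,fy=2.2);B=cv2.resize(s[180:340,250:430],None,fx=2.2,fy=2.2)
cv2.imwrite("pics/b.png",np.hstack([A,B]));st=state();print(st["eef_pos"],st["tcp_rot"],st["ft_force"])
E
```

```text
[549.32770033 -74.55919451  48.00421872] [-3.14121828e+00 -1.89586892e-03 -4.84630664e-01] [0.59576908 0.10189409 0.13253803]
```

View pics/b.png

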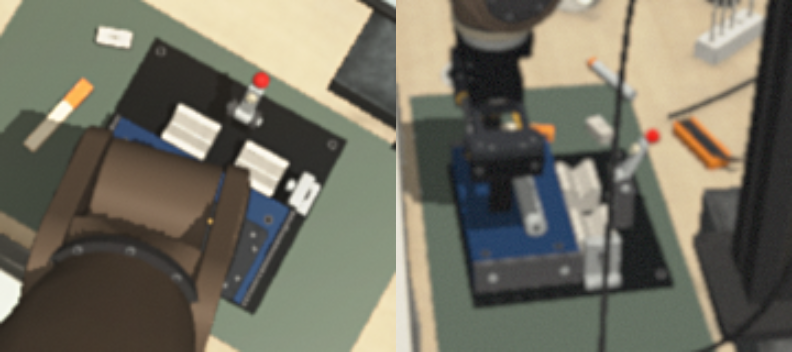

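The top view (left half) shows the arm over the deck. The scene view (right half) shows the fingers standing on the deck just behind the rod, nothing touching. Rolling now.

Emit:
move_arm --commands '[[[0.35,-0.18,0],[0,0,0],0.7],[[0.35,-0.18,0],[0,0,0],0.7],[[0.35,-0.18,0],[0,0,0],0.7],[[0.35,-0.18,0],[0,0,0],0.7],[[0.35,-0.18,0],[0,0,0],0.7],[[0.35,-0.18,0],[0,0,0],0.7],[[0.35,-0.18,0],[0,0,0],0.7],[[0.35,-0.18,0],[0,0,0],0.7],[[0.35,-0.18,0],[0,0,0],0.7],[[0.35,-0.18,0],[0,0,0],0.7]]'

```text
t: 7.55
eef_pos: [584.0, -92.6, 46.8]
tcp_rot: [3.141, -0.0, -0.485]
ft_force: [-1.4, 0.6, 1.2]
opening: 0.701
grip_force: 0.6
```

Emit:
move_arm --commands '[[[0.2,-0.1,0],[0,0,0],0.7],[[0.2,-0.1,0],[0,0,0],0.7],[[0.2,-0.1,0],[0,0,0],0.7],[[0.2,-0.1,0],[0,0,0],0.7],[[0.2,-0.1,0],[0,0,0],0.7],[[0.2,-0.1,0],[0,0,0],0.7],[[0,0,0],[0,0,0],0.7]]'

```text
t: 8.25
eef_pos: [596.1, -98.7, 46.8]
tcp_rot: [3.142, -0.001, -0.485]
ft_force: [0.6, 0.3, 0.2]
opening: 0.701
grip_force: 0.0
```

```bash
python3 - <<'E'
from h import *
a=read_camera("top");s=read_camera("scene")
A=cv2.resize(a[170:330,220:400],None,fx=2.2,fy=2.2);B=cv2.resize(s[180:340,250:430],None,fx=2.2,fy=2.2)
cv2.imwrite("pics/c.png",np.hstack([A,B]));st=state();O=np.array([620,-131.8]);x=np.array([.8863,-.4631]);y=np.array([.4631,.8863]);e=st["eef_pos"][:2]-O;print(e@x,e@y,st["ft_force"])
E
```

```text
-36.90299925846423 18.260857096260914 [-0.01178126  0.83235864  0.02899177]
```

View pics/c.png

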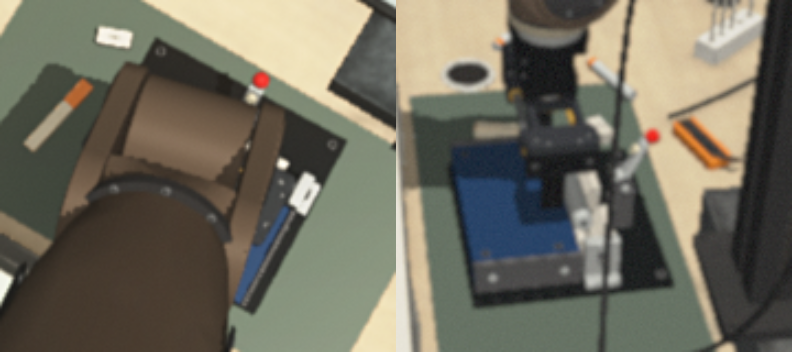

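The blue deck now looks empty and the force is near zero, so the blank seems to have dropped into the V. I'll rise, move to beyond the painted end with the fingers shut, and check with the wrist camera.

Emit:
move_arm --commands '[[[-0.2,0.1,1],[0,0,0],0.7],[[0,0,4],[0,0,0],0.5],[[0,0,4],[0,0,0],0.3],[[0,0,4],[0,0,0],0],[[2,2,4],[0,0,0],0],[[2,2,4],[0,0,0],0],[[2,2,0],[0,0,0],0],[[1.9,0.8,0],[0,0,0],0],[[0,0,0],[0,0,0],0],[[0,0,0],[0,0,0],0]]'

```text
t: 9.35
eef_pos: [672.1, -29.4, 256.9]
tcp_rot: [3.141, 0.0, -0.484]
ft_force: [-0.5, -0.7, 0.7]
opening: 0.023
grip_force: 0.0
```

```bash
python3 - <<'E'
from h import *
import json
i=camera_info("wrist");im=read_camera("wrist");cv2.imwrite("pics/d.png",im)
json.dump({k:np.array(i[k]).tolist() for k in("K","cam_to_world")},open("wr2.json","w"));print(state()["joints"])
O=np.array([620,-131.8]);x=np.array([.8863,-.4631]);y=np.array([.4631,.8863])
for f in((0,70,52),(0,-70,52),(0,90,44),(66,0,113)): print(f,proj(0,np.r_[O+x*f[0]+y*f[1],f[2]],i))
E
```

```text
[-1.42226115e-01  5.27170829e-01  1.37670592e+00 -2.15622541e-04
  1.23837138e+00  1.91366540e+00]
(0, 70, 52) [361.02166733 203.28040465]
(0, -70, 52) [496.83302073 202.94119206]
(0, 90, 44) [341.15809612 201.74664923]
(66, 0, 113) [456.9044382  139.75607223]
```

View pics/d.png

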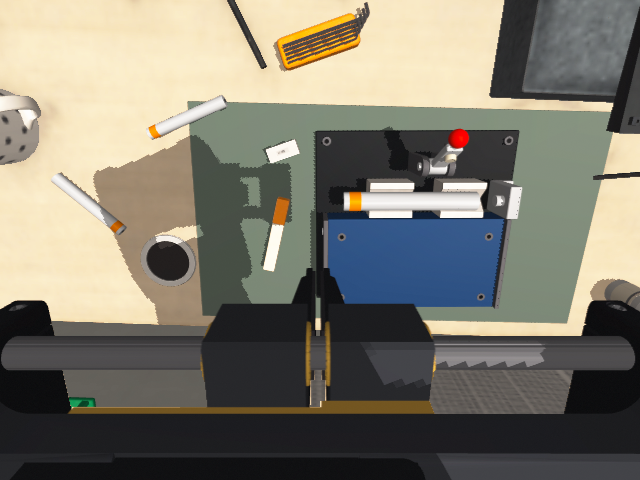

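The wrist view shows the blank seated in both V-blocks, painted end at (344,201) and plain end near (481,201). That puts its centre at about y +17, clear of the stop. Descending beyond the painted end.

Emit:
move_arm --commands '[[[0.2,0,-4],[0,0,0],0],[[0,0,-4],[0,0,0],0],[[0,0,-4],[0,0,0],0],[[0,0,-4],[0,0,0],0],[[0,0,-3],[0,0,0],0],[[0,0,-2],[0,0,0],0],[[0,0,-0.8],[0,0,0],0],[[-0.2,-0.4,0],[0,0,0],0],[[-0.2,-0.4,0],[0,0,0],0],[[0,0,0],[0,0,0],0]]'

```text
t: 10.4
eef_pos: [670.9, -38.3, 40.3]
tcp_rot: [-3.141, -0.002, -0.486]
ft_force: [-0.6, 0.3, 0.2]
opening: 0.003
grip_force: 0.0
```

Emit:
move_arm --commands '[[[-0.1,-0.2,0],[0,0,0],0],[[-0.1,-0.2,0],[0,0,0],0],[[-0.1,-0.2,0],[0,0,0],0],[[-0.1,-0.2,0],[0,0,0],0],[[-0.1,-0.2,0],[0,0,0],0],[[-0.1,-0.2,0],[0,0,0],0],[[-0.1,-0.2,0],[0,0,0],0],[[-0.1,-0.2,0],[0,0,0],0]]'

```text
t: 11.2
eef_pos: [662.7, -53.3, 38.8]
tcp_rot: [-3.141, -0.0, -0.485]
ft_force: [1.1, 3.4, 0.4]
opening: 0.001
grip_force: 1.8
```

Emit:
move_arm --commands '[[[-0.1,-0.2,0],[0,0,0],0],[[-0.1,-0.2,0],[0,0,0],0],[[-0.05,-0.1,0],[0,0,0],0],[[0,0,0],[0,0,0],0]]'

```text
t: 11.6
eef_pos: [660.0, -58.7, 38.8]
tcp_rot: [3.141, 0.0, -0.485]
ft_force: [-0.0, 3.4, 1.1]
opening: 0.005
grip_force: 1.0
```

Emit:
move_arm --commands '[[[-0.05,-0.1,0],[0,0,0],0],[[0,0,0],[0,0,0],0]]'

```text
t: 11.8
eef_pos: [659.6, -59.5, 38.8]
tcp_rot: [3.141, 0.0, -0.485]
ft_force: [1.7, 2.8, 0.4]
opening: 0.006
grip_force: 1.4
```

Fixture y is now about 82.4, so contact with the stop is due soon.

Emit:
move_arm --commands '[[[-0.05,-0.1,0],[0,0,0],0],[[0,0,0],[0,0,0],0]]'

```text
t: 12.0
eef_pos: [659.1, -60.5, 38.8]
tcp_rot: [3.141, 0.0, -0.485]
ft_force: [-0.1, 1.8, 0.9]
opening: 0.005
grip_force: 1.6
```

Emit:
move_arm --commands '[[[-0.05,-0.1,0],[0,0,0],0],[[0,0,0],[0,0,0],0]]'

```text
t: 12.2
eef_pos: [658.6, -61.5, 38.8]
tcp_rot: [3.141, 0.0, -0.485]
ft_force: [0.1, 3.6, 0.3]
opening: 0.008
grip_force: 1.6
```

Emit:
move_arm --commands '[[[-0.05,-0.1,0],[0,0,0],0],[[0,0,0],[0,0,0],0]]'

```text
t: 12.4
eef_pos: [658.1, -62.6, 38.8]
tcp_rot: [3.141, 0.0, -0.485]
ft_force: [-0.0, 3.2, 0.4]
opening: 0.006
grip_force: 1.6
```

Emit:
move_arm --commands '[[[-0.05,-0.1,0],[0,0,0],0],[[0,0,0],[0,0,0],0]]'

```text
t: 12.6
eef_pos: [657.6, -63.6, 38.8]
tcp_rot: [3.141, 0.0, -0.485]
ft_force: [-0.3, 3.2, 1.9]
opening: 0.002
grip_force: 1.6
```

Emit:
move_arm --commands '[[[-0.05,-0.1,0],[0,0,0],0],[[0,0,0],[0,0,0],0]]'

```text
t: 12.8
eef_pos: [657.1, -64.6, 38.8]
tcp_rot: [3.141, 0.0, -0.485]
ft_force: [0.8, 4.2, 1.1]
opening: 0.007
grip_force: 1.6
```

```bash
python3 - <<'E'
from h import *
i=camera_info("wrist");im=read_camera("wrist");
O=np.array([620,-131.8]);x=np.array([.8863,-.4631]);y=np.array([.4631,.8863])
u=[proj(0,np.r_[O+x*1+y*f,50],i) for f in (90,60,-60,-90)];print(np.round(u))
c0=int(u[2][0])-90;r0=int(u[2][1])-60;c0=min(max(c0,0),640-160);print(c0,r0)
cv2.imwrite("pics/e.png",cv2.resize(im[max(r0,0):r0+120,c0:c0+160],None,fx=5,fy=5))
E
```

```text
[[289. 303.]
 [353. 302.]
 [606. 302.]
 [670. 302.]]
480 241
```

View pics/e.png

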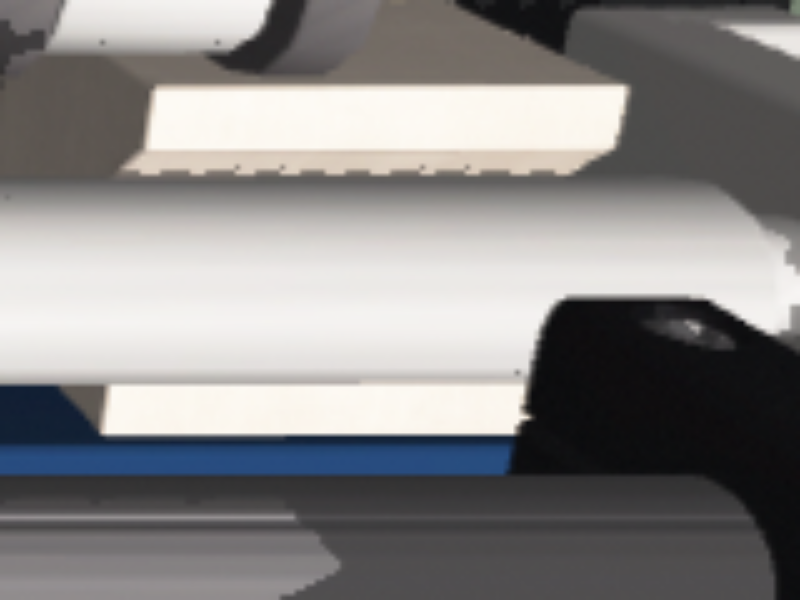

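The crop shows the plain end at about (780,280), with the button just behind it. They are close to contact or already touching. I'll push in small steps until the force rises.

Emit:
move_arm --commands '[[[-0.05,-0.1,0],[0,0,0],0],[[0,0,0],[0,0,0],0]]'

```text
t: 13.05
eef_pos: [657.0, -64.8, 38.9]
tcp_rot: [-3.14, -0.0, -0.485]
ft_force: [2.1, 8.0, -0.5]
opening: 0.006
grip_force: 4.5
```

Emit:
move_arm --commands '[[[-0.05,-0.05,0],[0,0,0],0],[[0,0,0],[0,0,0],0]]'

```text
t: 13.25
eef_pos: [657.0, -64.8, 38.9]
tcp_rot: [-3.14, -0.001, -0.485]
ft_force: [5.6, 10.8, -1.2]
opening: 0.006
grip_force: 6.2
```

The force rose to about 12 N while the TCP stayed put, so the blank is home against the stop. Before going behind the ball I'll back off and locate the microscope base corner.

Emit:
move_arm --commands '[[[0.2,0.4,0],[0,0,0],0],[[0.4,0.8,0],[0,0,0],0],[[0,0,3],[0,0,0],0],[[0,0,4],[0,0,0],0],[[0,0,4],[0,0,0],0],[[0,0,4],[0,0,0],0],[[0,0,4],[0,0,0],0],[[0,0,2],[0,0,0],0],[[0,0,0],[0,0,0],0]]'

```text
t: 14.15
eef_pos: [663.1, -54.1, 252.2]
tcp_rot: [-3.141, -0.005, -0.485]
ft_force: [-0.2, 0.6, -0.2]
opening: 0.006
grip_force: 0.0
```

```bash
python3 - <<'E'
from h import *
import json
O=np.array([620,-131.8]);x=np.array([.8863,-.4631]);y=np.array([.4631,.8863])
F=lambda p:np.round([(p[:2]-O)@x,(p[:2]-O)@y,p[2]],1)
W1=json.load(open("wr1.json"));W2=json.load(open("wr2.json"))
for n,rs in (("top+w2",[ray("top",(370,210)),ray(0,(491,96),W2)]),("+w1",[ray("top",(370,210)),ray(0,(491,96),W2),ray(0,(285,297),W1)])):
    p,e=tri(rs);print(n,F(p),np.round(e,1))
i=camera_info("wrist");im=read_camera("wrist");
def X(u,h):return F(onz(0,u,h,i))
for f in((1,70,54),(1,-70,54)): print(f,proj(0,np.r_[O+x*f[0]+y*f[1],f[2]],i))
c=big(mask(im,(5,120,120),(25,255,255),(250,150,640,260)));print("band",cv2.boundingRect(c))
s=cv2.imread("pics/scene0.png")
t=cv2.imread("pics/top0.png")
A=cv2.resize(im[60:280,280:640],None,fx=2,fy=2);cv2.imwrite("pics/f.png",A)
E
```

```text
top+w2 [106.  -63.3  23.3] [0.4 0.4]
+w1 [105.4 -61.2  25. ] [2.2 1.1 3.2]
(1, 70, 54) [336.25779766 208.21422636]
(1, -70, 54) [474.08775532 207.84710963]
band (250, 202, 17, 29)
```

View pics/f.png

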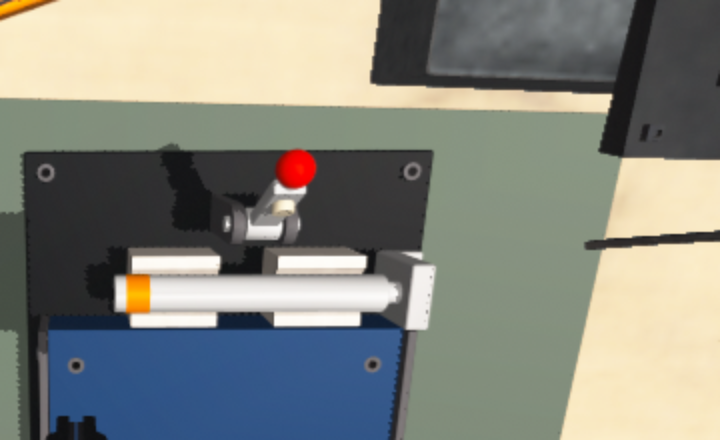

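The crop shows the blank's plain end touching the stop button at (397,292), with the ball at (296,168) and the arm still open. The microscope base is low (25 mm), with its near corner at x 106, y -62. I'll turn back so the camera faces the deck, then come down behind the ball with one finger of the open gripper.

Emit:
move_arm --commands '[[[0,0,0],[0,0,8.5],0.7],[[0,0,0],[0,0,8.5],0.7],[[0,0,0],[0,0,8.5],0.7],[[0,0,0],[0,0,8.5],0.7],[[0,0,0],[0,0,8.5],0.7],[[0,0,0],[0,0,8.5],0.7],[[0,0,0],[0,0,8.5],0.7],[[0,0,0],[0,0,8.5],0.7],[[0,0,0],[0,0,8.5],0.7],[[0,0,0],[0,0,8.5],0.7]]'

```text
t: 15.2
eef_pos: [661.6, -53.9, 246.6]
tcp_rot: [-3.139, 0.002, 1.005]
ft_force: [0.2, 0.3, 0.4]
opening: 0.694
grip_force: 0.0
```

Emit:
move_arm --commands '[[[0,0,0],[0,0,8.5],0.7],[[0,0,0],[0,0,8.5],0.7],[[0,0,0],[0,0,8.5],0.7],[[0,0,0],[0,0,8.5],0.7],[[0,0,0],[0,0,8.5],0.7],[[0,0,0],[0,0,8.5],0.7],[[0,0,0],[0,0,8.5],0.7],[[0,0,0],[0,0,8.5],0.7],[[0,0,0],[0,0,8.5],0.7],[[0,0,0],[0,0,8.5],0.7]]'

```text
t: 16.2
eef_pos: [661.6, -53.9, 246.6]
tcp_rot: [-3.14, -0.003, 2.488]
ft_force: [0.2, 0.3, 0.2]
opening: 0.7
grip_force: 0.0
```

Emit:
move_arm --commands '[[[0,0,0],[0,0,8.5],0.7],[[1.5,-0.8,0],[0,0,1.5],0.7],[[1.6,-0.8,0],[0,0,0],0.7],[[1.5,-1,0],[0,0,0],0.7],[[1.5,-1.5,0],[0,0,0],0.7],[[0,-1.8,0],[0,0,0],0.7],[[0,-2,0],[0,0,0],0.7],[[0,-1,0],[0,0,0],0.7],[[0,0,0],[0,0,0],0.7],[[0,0,0],[0,0,0],0.7]]'

```text
t: 17.2
eef_pos: [722.8, -143.0, 249.0]
tcp_rot: [3.141, -0.0, 2.656]
ft_force: [-0.3, 0.5, -0.1]
opening: 0.699
grip_force: 0.0
```

```bash
python3 - <<'E'
from h import *
O=np.array([620,-131.8]);x=np.array([.8863,-.4631]);y=np.array([.4631,.8863])
st=state();e=st["eef_pos"][:2]-O;print(e@x,e@y,st["eef_pos"],st["tcp_rot"],st["ft_force"])
im=read_camera("wrist");cv2.imwrite("pics/g.png",np.hstack([cv2.resize(im,(400,300)),cv2.resize(read_camera("scene")[80:360,220:580],(400,300))]))
E
```

```text
96.29521829538632 37.642058949991245 [ 722.77958922 -143.03227893  248.97369775] [ 3.14133368e+00 -3.04666127e-05  2.65600429e+00] [-0.27208387  0.48882465 -0.13450359]
```

View pics/g.png

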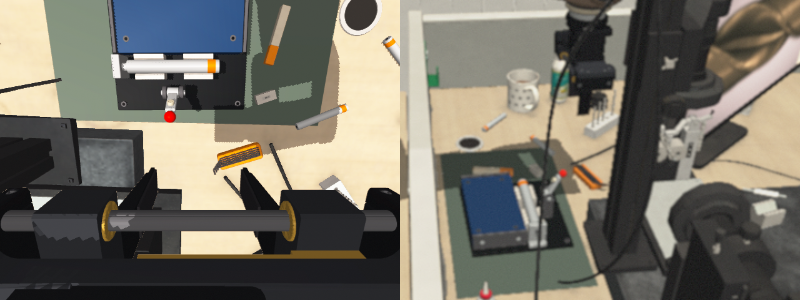

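The wrist half shows the blank still home in the V and the ball at (170,117), ahead of the open fingers. The scene half shows nothing close to the gripper but the column, which is well to one side. Descending behind the ball.

Emit:
move_arm --commands '[[[0,0,-3],[0,0,0],0.7],[[0,0,-4],[0,0,0],0.7],[[0,0,-4],[0,0,0],0.7],[[0,0,-2],[0,0,0],0.7],[[0,0,-1.4],[0,0,0],0.7],[[0,0,0],[0,0,0],0.7]]'

```text
t: 17.9
eef_pos: [722.7, -142.3, 103.3]
tcp_rot: [-3.141, -0.002, 2.657]
ft_force: [-0.4, 0.3, 0.3]
opening: 0.702
grip_force: 0.0
```

Emit:
move_arm --commands '[[[-0.35,0.18,0],[0,0,0],0.7],[[-0.35,0.18,0],[0,0,0],0.7],[[-0.35,0.18,0],[0,0,0],0.7],[[-0.35,0.18,0],[0,0,0],0.7],[[-0.35,0.18,0],[0,0,0],0.7],[[-0.35,0.18,0],[0,0,0],0.7]]'

```text
t: 18.5
eef_pos: [701.9, -132.0, 105.1]
tcp_rot: [3.141, 0.0, 2.657]
ft_force: [-0.3, 0.6, 0.2]
opening: 0.701
grip_force: 0.2
```

Emit:
move_arm --commands '[[[-0.35,0.18,0],[0,0,0],0.7],[[-0.35,0.18,0],[0,0,0],0.7],[[-0.35,0.18,0],[0,0,0],0.7],[[-0.35,0.18,0],[0,0,0],0.7],[[-0.35,0.18,0],[0,0,0],0.7],[[-0.35,0.18,0],[0,0,0],0.7],[[-0.35,0.18,0],[0,0,0],0.7],[[0,0,0],[0,0,0],0.7],[[0,0,0],[0,0,0],0.7],[[0,0,0],[0,0,0],0.7]]'

```text
t: 19.5
eef_pos: [677.8, -119.6, 104.8]
tcp_rot: [3.141, 0.0, 2.657]
ft_force: [-0.2, -0.0, -0.1]
opening: 0.703
grip_force: 0.0
```

Emit:
move_arm --commands '[[[0.3,-0.15,2],[0,0,0],0.7],[[0.3,-0.15,3],[0,0,0],0.7],[[0,0,4],[0,0,0],0.7],[[0,0,4],[0,0,0],0.7],[[0,0,3],[0,0,0],0.7],[[0,0,0],[0,0,0],0.7],[[0,0,0],[0,0,0],0.7]]'

```text
t: 20.2
eef_pos: [683.6, -122.6, 264.9]
tcp_rot: [3.141, 0.001, 2.657]
ft_force: [-0.0, -0.1, -0.6]
opening: 0.7
grip_force: 0.0
```

```bash
python3 - <<'E'
from h import *
st=state();print(st["t"],st["eef_pos"],st["ft_force"])
im=read_camera("wrist");cv2.imwrite("pics/k.png",np.hstack([cv2.resize(im[0:300,100:500],(400,300)),cv2.resize(read_camera("scene")[180:330,250:450],(400,300))]))
E
```

```text
20.2 [ 683.62357855 -122.59806103  264.87627882] [-0.04738739 -0.08727684 -0.60626266]
```

View pics/k.png

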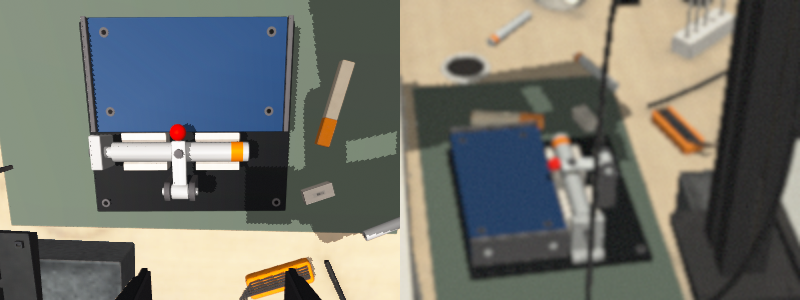

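The hold-down arm is over with its pad on the blank: ball at (177,131), blank seated and against the stop at (105,152). The bystanders are where they were and the robot is clear.

```bash
python3 -c "
from cell import *
print(env.job_done())"
```

```text
the job is handed in; nothing more can be done
None
```

The job is handed in with no verdict returned: the last camera views showed the blank rolled into the V and up against the end stop, the hold-down arm over with its pad on the blank, the bystanders in place and the robot clear, at about 20 s of the 58 s allowed.

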